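# Free the scraper from under the tape roll and hold it ready over the casting

### The arm

A 6-joint arm with a two-finger parallel gripper is mounted at the origin on the work surface. World frame = base frame: x ahead of the robot, y to its left, z up, the work surface at z = 0. Lengths are in m, angles in rad, forces in N, time in s.
With the tool pointing down it reaches from about 0.35 to 0.775 m from the base axis. Payload 5.5 kg.
Tool frame: the origin (TCP) lies midway between the tips of the shut fingers; the grasp point (between the pads) lies 19 mm behind it; z points along the fingers, y is the line along which they close (so a half turn about z gives the same grasp; the last joint's range is limited). The gripper opens to 85 mm and grips with 20 to 120 N. Pads are 22 mm wide; open, the fingers measure 114 mm over their backs; the gripper's body (76 mm by 85 mm) begins 54 mm behind the grasp point. The pads swing forward as they close: fully open they stand 13 mm farther back than shut.
Start: joints at [1.032, 0.313, 0.046, 1.304, 0, 1.431], TCP at [0.223, 0.53, 0.231] pointing down, gripper open.
Joint ranges: [-2.76, 2.76], [-0.86, 1.69], [-1.03, 1.26], [-2.2, 2.34], [-1.47, 1.5], [-3.14, 3.14]. Speed limits (rad/s): [2.57, 2.57, 3.14, 3.14, 3.14, 3.14].

### API

Orientations are given as a rotation vector (axis times angle).
In Python, from workcell import * gives the robot as it stands. The module is installed in compiled form; this text tells all that it offers.
- The arm moves only by the shell command python3 -m crank 'ROWS'. ROWS is JSON, a list that holds one entry, the list of rows, each a list of 5 numbers: the closure in counts, from 0 (fully open) to 255 (shut), then the shift along the tool's x, y, z in mm, then the turn about the tool's z in degrees. A call has 1 to 12 rows; each row shifts and turns the commanded pose from where the row before left it, along the tool's axes as they then stand; what a row does not reach is not made up. A row lasts 1/10 s, in which the tool goes at most 50 mm and 8.59 degrees, less where a joint would pass 70% of its speed; a pose out of reach is approached as far as the arm can. A call with a gripper value outside its range is refused whole. The fingers move at their own pace and stop on an object; the grip force is fixed at half the most. Time passes only in rows, so rows that do not move let the fingers close. It gives the time, the measured TCP pose, the force, the opening and the grip force at its end, in the units of the state.
- observe(): the state, without advancing time (a new reading comes with each control period).
- read_camera(name): name is "scene" or "top" or "wrist"; returns a dict with "color" (384x512x3 uint8, blue, green, red), "intrinsics" (3x3 intrinsics, pixels), "dist" ([k1, k2, p1, p2, k3] as OpenCV has them; the pictures are not rectified), "pose" (4x4, takes a point from camera to world coordinates). Camera axes: x right, y down, z forward; pixel columns grow to the right and rows downward; lengths in m; the calibration is good to about 2 mm. A picture is of the moment at which its call begins. There is no depth.
- sign_off(): hands the job in; it is judged then, once.
The state is a dict: "time": time; "qpos": joint angles; "dq": joint speeds; "tau": joint torques, N m; "tool_pos": TCP position; "tcp_rot": TCP orientation; "contact_force": force on the tool from outside, world axes, zero at the start; "torque": the same for the moment, N m; "opening": finger opening in m; "grasp_force": force on a finger pad.
Only numpy, scipy, OpenCV 4.12 (cv2) and the standard library are available. Lean on these libraries where they do the work, as an engineer would, in place of code of your own. Each camera call takes 0.05 s, during which the arm holds its last target. There are 200 camera calls.

### The job

Slide the tape roll straight up off the handle of the scraper it was parked over, leaving the scraper standing in its holder, and set the roll down flat on the green cutting mat, beside the casting and not dropped, and let go of it. Then draw the scraper out of its holder and finish while holding it still, raised above the middle of the ribbed plaster casting on the mat: tipped over to about 45 degrees onto the flat of its blade, blade end lower and its straight edge level, the edge roughly 10 cm above the casting's top. Do not touch the casting with the scraper or shift it, and do not disturb the other things on the table.

Things in the scene. Friction and masses are not known exactly. Their poses are not given: they have to be found in the camera images.
- roll: Cream paper tape roll, 58 mm outside diameter, 36 mm bore, 48 mm tall, about 0.1 kg. At the start it sits on top of the holder (its underside 60 mm above the table) with the scraper's handle standing up through its bore and about 24 mm out of its top (handle top 132 mm above the table). Origin: centre of its underside; z along its axis, up at the start.
- roll_center (a point): Centre of the tape roll, on its axis, 24 mm above its underside.
- scraper: Stubby scraper, 122 mm long, about 0.11 kg, standing handle up in the slot of its holder. Steel blade 50 mm wide (y), 4 mm thick (x), 48 mm long (z 0 to 48 mm); ferrule 26 x 11 mm to z 60 mm; pale wooden handle 24 mm (y) by 15 mm (x), from z 60 to 122 mm. The blade is wider than the roll's bore. Origin: middle of the blade's straight edge; z runs from the edge along the tool to the handle's end (up at the start), y along the edge, x square to the blade's flat.
- scraper_edge (a point): Middle of the scraper's straight blade edge (the scraper's origin).
- scraper_handle (a point): Point on the scraper's handle, 100 mm from the blade edge along its z: a good grip height once the roll is off.
- holder: Fixed wooden block, 70 mm (x) by 90 mm (y), 60 mm high, the one with the roll on top. Origin: centre of its underside, on the table. A slot in the middle of its top, 53 mm along y, 5.5 mm across x and 50 mm deep, holds the scraper's blade (1 to 1.5 mm loose in all).
- mat: Green cutting mat, fixed, 220 mm (x) by 340 mm (y), 3 mm thick, bare except for the casting. Origin: centre of its underside, on the table. The casting stands in its -y half; its +y half is free.
- casting: Loose white plaster block with ribbed sides, 100 mm (x) by 70 mm (y), 55 mm high, about 0.55 kg, standing on the mat in the mat's -y half. Origin: centre of its underside.
- casting_top (a point): Centre of the casting's top face, 58 mm above the table.
- holder_b: Bystander: a second fixed block of the same size as the holder, without a tape roll, with a slim spatula standing in it. It may stand to the left or right of the holder.
- spatula: Bystander: slim dark-handled spatula, 135 mm long, standing in the second block, top about 145 mm above the table; handle 17 mm thick. Origin: its lower end.
- tub: Bystander: clear round tub, 120 mm across, 55 mm high. Origin: centre of its underside.
- wide_roll: Bystander: wide flat tape roll lying on the table, 104 mm outside diameter, 25 mm high, on no post. Origin: centre of its underside.
- sanding_block: Bystander: cork block 70 x 45 x 28 mm. Origin: centre of its underside.
- brush: Bystander: paint brush 170 mm long lying on the table near the robot, under 30 mm high.
- offcut: Bystander: plywood strip 50 x 120 x 18 mm lying near the robot. Origin: centre of its underside.
Mind the look-alikes: they are no part of the job. Leave any yellow look-alike of the holder alone.

How it is judged:
On the way, in this order (a step that is already met when the one before it is completed fails the run):
1. the tape roll is off the scraper's handle, lying flat and let go on the cutting mat, with the scraper still standing in its holder (x of roll_center in the frame of mat between -0.11 and 0.11 m and y of roll_center in the frame of mat between -0.17 and 0.17 m and height (world z) of roll_center between 0.022 and 0.032 m and (angle between roll's own z axis and vertical below 0.12 rad or angle between roll's own z axis and vertical above 3.02 rad) and linear speed of roll below 0.03 m/s and contact force between roll and the fingers below 0.1 N and contact force between roll and casting below 0.3 N and z of scraper_edge in the frame of holder below 0.018 m), for 0.2 s.
2. the scraper is drawn clear of its holder in the fingers (height (world z) of scraper_edge above 0.064 m and contact force between scraper and the fingers above 1 N), for 0.1 s.
At the end, for the whole second after the job is handed in: Scraper still in the fingers, edge 45-155 mm above the casting's top and within 45 mm of over its centre, 30-60 degrees from upright blade end lower, edge level within 15 degrees. Roll flat on the mat, let go, at rest, not leaning on the casting. Casting moved under 15 mm (x of roll_center in the frame of mat between -0.11 and 0.11 m and y of roll_center in the frame of mat between -0.17 and 0.17 m and height (world z) of roll_center between 0.022 and 0.032 m and (angle between roll's own z axis and vertical below 0.12 rad or angle between roll's own z axis and vertical above 3.02 rad) and linear speed of each of roll, scraper below 0.03 m/s and contact force between roll and the fingers below 0.1 N and contact force between roll and casting below 0.3 N and contact force between scraper and the fingers above 1 N and horizontal distance between scraper_edge and casting_top below 0.045 m and height (world z) of scraper_edge between 0.103 and 0.213 m and angle between scraper's own z axis and vertical between 0.52 and 1.05 rad and angle between scraper's own y axis and vertical between 1.31 and 1.83 rad and distance of casting from where it was at the start of the episode below 0.015 m); the arm keeps its last pose, push and grip.
It fails at once if the tape roll is let fall (more than about 25 mm) (linear speed of roll above 0.7 m/s and contact force between roll and the fingers below 0.05 N).
It fails at once if the scraper touches the casting or the casting is shifted 15 mm (contact force between scraper and casting above 1 N or distance of casting from where it was at the start of the episode above 0.015 m).
It fails at once if a bystander is shifted more than 25 mm (distance of any of spatula, tub, wide_roll, sanding_block, brush, offcut from where it was at the start of the episode above 0.025 m).
It also fails if it takes over 61 s, if anything falls off the work surface, if the arm or the gripper's body presses on something with over 40 N, if the wrist force passes 120 N, or if a joint passes its speed limit or range.

## Working session

There is one attempt and no reset: what is moved stays moved. The work goes in short steps, Python scripts to look and compute and a shell command to move; the robot and the scene stay as the last step left them, time stands still between calls to the robot, and variables do not carry over. Pictures are saved under pics/ and viewed, at most 10 in all, crops included, and the job is handed in when it is done.

```bash
mkdir -p pics; cat > h.py <<'E'
from workcell import *
import cv2,numpy as np
from scipy.spatial.transform import Rotation as R
def snap(n,f):
    c=read_camera(n); cv2.imwrite(f'pics/{f}.png',c['color']); np.savez(f'pics/{f}.npz',K=c['intrinsics'],d=c['dist'],T=c['pose']); return c
def px(f,u,v,z):
    c=np.load(f'pics/{f}.npz'); p=cv2.undistortPoints(np.array([[[u,v]]],float),c['K'],c['d'])[0,0]
    T=c['T']; r=T[:3,:3]@[p[0],p[1],1]; return T[:3,3]+r*(z-T[2,3])/r[2]
def proj(f,P):
    c=np.load(f'pics/{f}.npz'); T=np.linalg.inv(c['T']); return cv2.projectPoints(np.array(P,float).reshape(-1,1,3),cv2.Rodrigues(T[:3,:3])[0],T[:3,3],c['K'],c['d'])[0][:,0]
E
python3 - <<'E'
from h import *
for n in ['scene','top']:
    c=snap(n,n+'0'); print(n,c['pose'].round(3).tolist())
    cv2.imwrite(f'pics/{n}0b.png',cv2.resize(c['color'],(800,600),interpolation=2))
print({k:np.round(v,3).tolist() for k,v in observe().items()})
E
```

```text
scene [[-0.737, 0.391, -0.55, 1.095], [0.675, 0.45, -0.584, 0.661], [0.019, -0.802, -0.596, 0.686], [0.0, 0.0, 0.0, 1.0]]
top [[-0.015, -0.992, 0.124, 0.355], [-1.0, 0.013, -0.019, 0.09], [0.017, -0.124, -0.992, 1.586], [0.0, 0.0, 0.0, 1.0]]
{'time': 0.1, 'qpos': [1.032, 0.314, 0.045, 1.304, -0.0, 1.431], 'dq': [0.0, -0.002, 0.003, -0.0, -0.001, 0.001], 'tau': [0.003, -48.173, 29.924, 0.013, -0.0, 0.0], 'tool_pos': [0.223, 0.529, 0.23], 'tcp_rot': [-0.622, -3.079, 0.002], 'contact_force': [-0.212, 0.702, 0.111], 'torque': [0.008, -0.016, -0.034], 'grasp_force': 0.0, 'opening': 0.085}
```

View pics/top0b.png

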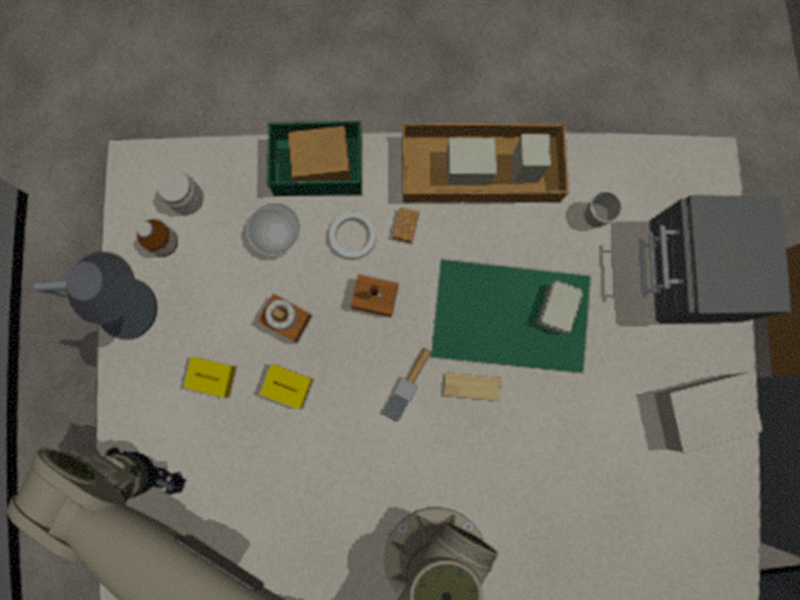

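View pics/scene0b.png

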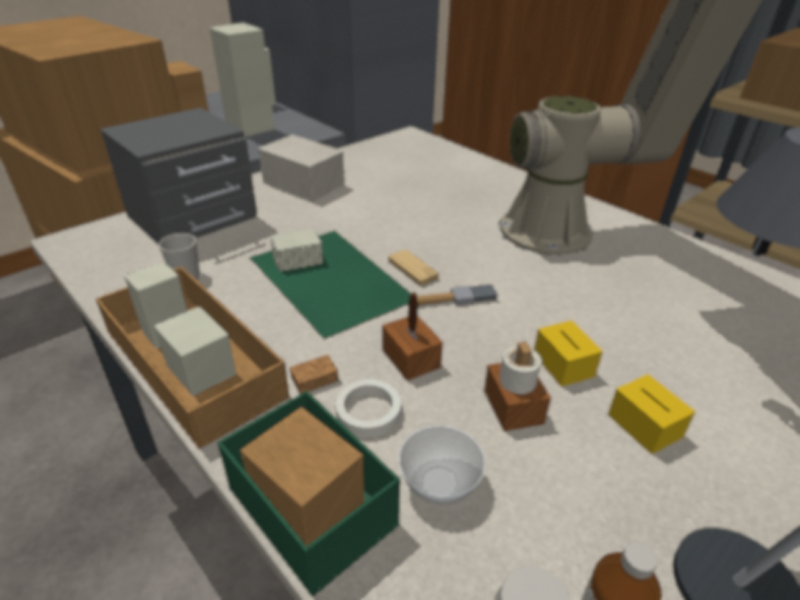

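The top view shows the roll on its holder at about (281,316), the spatula block at (375,295), the mat at (435–590, 262–370) and the casting at (561,306). Next I'll enlarge these areas.

```bash
python3 - <<'E'
import cv2,numpy as np
t=cv2.imread('pics/top0.png');s=cv2.imread('pics/scene0.png')
# top holder: x155-215,y180-225 *8 ; scene holder x300-360,y210-280 
a=cv2.resize(t[180:225,155:205],None,fx=8,fy=8,interpolation=2)
b=cv2.resize(s[212:277,305:355],None,fx=8,fy=8,interpolation=2)
c=np.zeros((520,800,3),np.uint8);c[:360,:400]=a;c[:520,400:]=b
for i in range(0,800,80): cv2.line(c,(i,0),(i,6),(0,0,255),1)
cv2.imwrite('pics/c1.png',c)
m=cv2.resize(t[160:245,272:384],None,fx=7,fy=7,interpolation=2);cv2.imwrite('pics/c2.png',m)
E
```

```text
(no output)
```

View pics/c1.png

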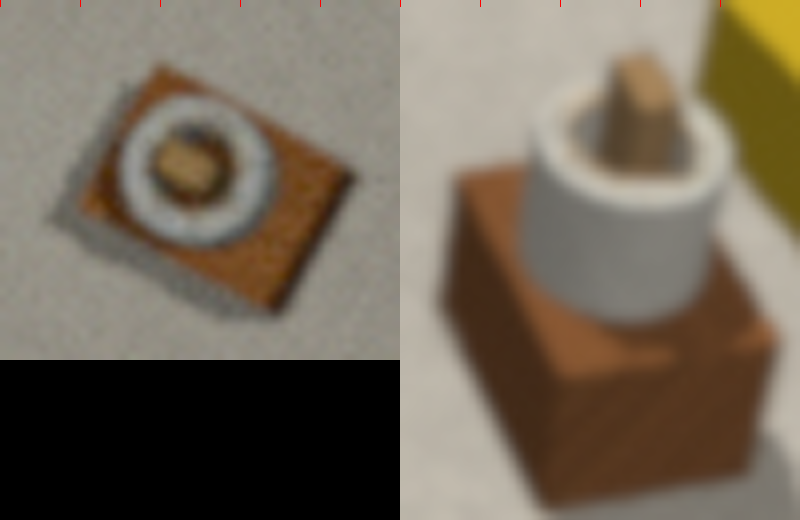

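View pics/c2.png

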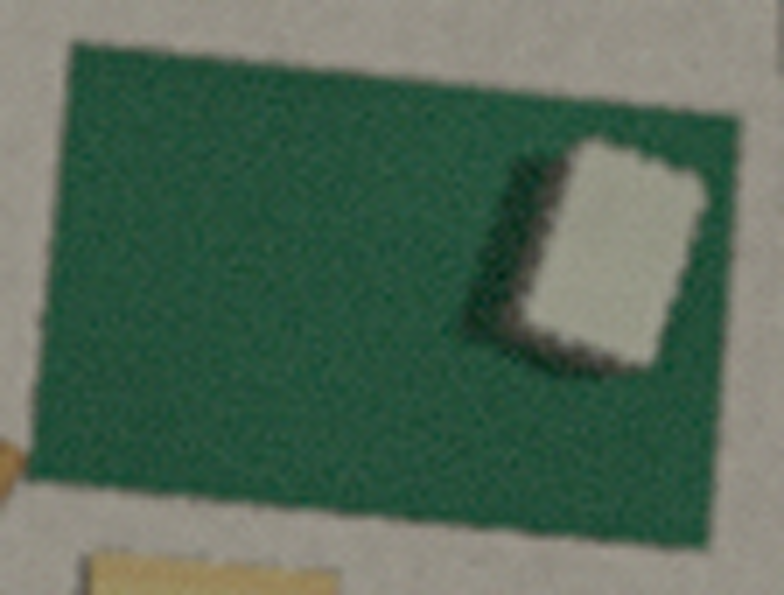

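The left crop has the roll centre at (197,170), the handle top at (188,165) and the holder corners at (160,68), (352,178), (275,303) and (82,208). In the mat crop the corners are (73,44), (740,117), (708,548) and (30,478). The casting top corners are (590,137), (707,185), (652,368) and (523,318).

```bash
python3 - <<'E'
from h import *
T=lambda u,v,z:px('top0',155+(u+.5)/8-.5,180+(v+.5)/8-.5,z)
S=lambda u,v,z:px('scene0',305+(u-400+.5)/8-.5,212+(v+.5)/8-.5,z)
M=lambda u,v,z:px('top0',272+(u+.5)/7-.5,160+(v+.5)/7-.5,z)
print('roll',T(197,170,.108),S(631,143,.108)); print('handle',T(188,165,.132),S(645,80,.132))
H=np.array([T(u,v,.06) for u,v in [(160,68),(352,178),(275,303),(82,208)]]);print('holder',H.round(3),H.mean(0))
H2=np.array([S(u,v,.06) for u,v in [(457,180),(568,378),(775,338)]]);print('holder S',H2.round(3), (H2[0]+H2[2])/2)
A=np.array([M(u,v,.003) for u,v in [(73,44),(740,117),(708,548),(30,478)]]);print('mat',A.round(3),A.mean(0))
C=np.array([M(u,v,.058) for u,v in [(590,137),(707,185),(652,368),(523,318)]]);print('cast',C.round(3),C.mean(0))
for X in(H,A,C,):
  e=[X[(i+1)%4]-X[i] for i in range(4)]; print([(np.linalg.norm(v[:2]).round(3),np.degrees(np.arctan2(v[1],v[0])).round(1)) for v in e])
e=np.diff(H2,axis=0);print([(np.linalg.norm(v[:2]).round(3),np.degrees(np.arctan2(v[1],v[0])).round(1)) for v in e])
for n,u,v in[('spat',375,290),('tub',273,230),('wroll',352,235)]: print(n,px('top0',u*.64,v*.64,.05))
print(R.from_rotvec(observe()['tcp_rot']).as_matrix().round(2).tolist())
E
```

```text
roll [0.5211617  0.31393399 0.108     ] [0.5255129  0.31949495 0.108     ]
handle [0.5204946  0.31388101 0.132     ] [0.52449129 0.31948105 0.132     ]
holder [[0.569 0.337 0.06 ]
 [0.522 0.257 0.06 ]
 [0.471 0.289 0.06 ]
 [0.511 0.369 0.06 ]] [0.51854395 0.31289117 0.06      ]
holder S [[0.533 0.266 0.06 ]
 [0.573 0.342 0.06 ]
 [0.514 0.373 0.06 ]] [0.52373817 0.31913268 0.06      ]
mat [[ 0.65  -0.025  0.003]
 [ 0.61  -0.36   0.003]
 [ 0.396 -0.334  0.003]
 [ 0.436  0.     0.003]] [ 0.52298691 -0.17979657  0.003     ]
cast [[ 0.592 -0.27   0.058]
 [ 0.568 -0.326  0.058]
 [ 0.48  -0.295  0.058]
 [ 0.505 -0.233  0.058]] [ 0.53662243 -0.2811474   0.058     ]
[(np.float64(0.093), np.float64(-120.3)), (np.float64(0.06), np.float64(148.2)), (np.float64(0.09), np.float64(63.4)), (np.float64(0.066), np.float64(-29.0))]
[(np.float64(0.337), np.float64(-96.8)), (np.float64(0.216), np.float64(173.1)), (np.float64(0.337), np.float64(83.1)), (np.float64(0.215), np.float64(-6.8))]
[(np.float64(0.061), np.float64(-112.9)), (np.float64(0.093), np.float64(160.6)), (np.float64(0.067), np.float64(68.1)), (np.float64(0.094), np.float64(-22.6))]
[(np.float64(0.086), np.float64(62.6)), (np.float64(0.066), np.float64(152.6))]
spat [0.57611566 0.11963598 0.05      ]
tub [0.71039599 0.33958441 0.05      ]
wroll [0.69660532 0.1681129  0.05      ]
[[-0.92, 0.39, -0.0], [0.39, 0.92, -0.0], [0.0, -0.0, -1.0]]
```

```bash
cat >> h.py <<'E'
def go(x,y,z):
    o=observe(); m=R.from_rotvec(o['tcp_rot']).as_matrix(); print('tcp',np.round(o['tool_pos'],4),'yaw_y',np.degrees(np.arctan2(m[1,1],m[0,1])).round(2),'need mm',(m.T@(np.array([x,y,z])-o['tool_pos'])*1000).round(1),'t',o['time'])
E
python3 -m crank '[[[0,-35,-8,0,0],[0,-36,-8,0,0],[0,-36,-8,0,0],[0,-36,-8,0,0],[0,-36,-8,0,0],[0,-36,-8,0,0],[0,-36,-8,0,0],[0,-36,-8,0,0],[0,-36,-8,0,0],[0,-36,-8,0,0],[0,0,0,0,5],[0,0,0,0,0]]]'
python3 - <<'E'
from h import *
go(.523,.317,.23)
c=snap('wrist','w1'); cv2.imwrite('pics/w1b.png',cv2.resize(c['color'],(800,600),interpolation=2)); print(c['pose'].round(3).tolist())
E
```

```text
time: 1.3
tool_pos: [0.5237, 0.3157, 0.2304]
tcp_rot: [-0.76, -3.047, 0.001]
contact_force: [0.3, -0.6, -0.5]
opening: 0.0854
grasp_force: 0.0
tcp [0.5237 0.3157 0.2304] yaw_y 62.01 need mm [1.2 0.8 0.4] t 1.3
[[0.47, 0.851, 0.233, 0.466], [0.883, -0.453, -0.126, 0.347], [-0.002, 0.265, -0.964, 0.374], [0.0, 0.0, 0.0, 1.0]]
```

View pics/w1b.png

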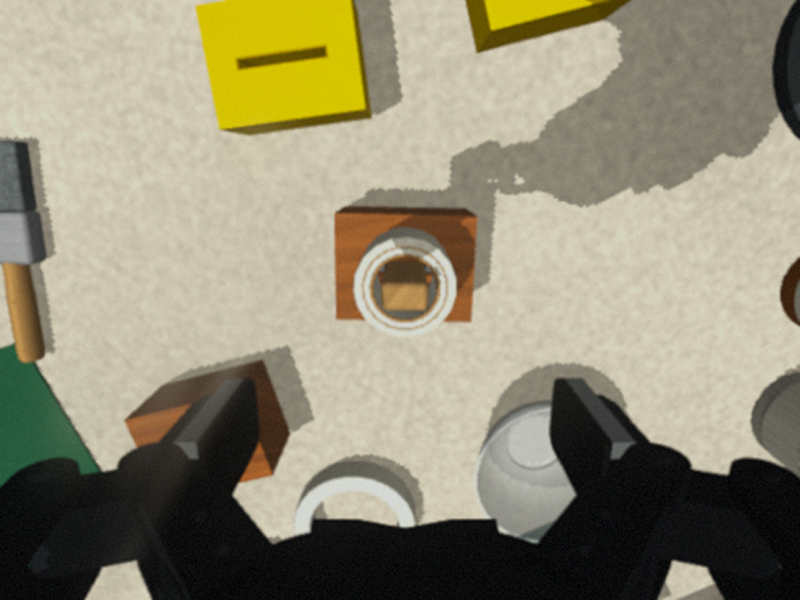

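The wrist picture shows the roll's top ring centred at about (405,285) and the handle top at (404,293). The holder top corners are (336,213), (475,216), (471,321) and (337,319).

```bash
python3 - <<'E'
from h import *
W=lambda u,v,z:px('w1',(u+.5)*.64-.5,(v+.5)*.64-.5,z)
r=W(405.5,285,.108);print('roll',r,'handle',W(404,293,.132))
H=np.array([W(u,v,.06) for u,v in [(336,213),(475,216),(471,321),(337,319)]])
e=[H[(i+1)%4]-H[i] for i in range(4)]; print(H.mean(0),[(np.linalg.norm(v[:2]).round(3),np.degrees(np.arctan2(v[1],v[0])).round(1)) for v in e])
go(r[0],r[1],.07)
E
```

```text
roll [0.52191293 0.31758967 0.108     ] handle [0.52016382 0.31763204 0.132     ]
[0.52222462 0.31693746 0.06      ] [(np.float64(0.088), np.float64(60.8)), (np.float64(0.069), np.float64(-28.1)), (np.float64(0.089), np.float64(-118.9)), (np.float64(0.07), np.float64(150.5))]
tcp [0.523  0.3163 0.2306] yaw_y 62.19 need mm [  1.4   0.8 160.6] t 1.35
```

```bash
python3 -m crank '[[[0,1,1,25,0.5],[0,0,0,30,0],[0,0,0,30,0],[0,0,0,30,0],[0,0,0,25,0],[0,0,0,15,0],[0,0,0,5,0],[0,0,0,0,0],[0,0,0,0,0]]]'
python3 -c "
from h import *
go(.522,.3172,.07)"
```

```text
time: 2.25
tool_pos: [0.5229, 0.3188, 0.0724]
tcp_rot: [0.767, 3.045, 0.002]
contact_force: [0.3, 0.3, 0.4]
opening: 0.0854
grasp_force: 0.0
tcp [0.5229 0.3188 0.0724] yaw_y 61.73 need mm [ 0.1 -1.8  2.4] t 2.25
```

```bash
python3 -m crank '[[[0,0,-1,1,0],[60,0,0,0,0],[120,0,0,0,0],[255,0,0,0,0],[255,0,0,0,0],[255,0,0,0,0],[255,0,0,0,0],[255,0,0,0,0],[255,0,0,0,0],[255,0,0,0,0]]]'
python3 -c "
from h import *
go(.522,.3172,.16)"
```

```text
time: 3.25
tool_pos: [0.5229, 0.3175, 0.0715]
tcp_rot: [0.769, 3.044, 0.002]
contact_force: [-0.7, 0.5, 6.3]
opening: 0.0573
grasp_force: 64.3
tcp [0.5229 0.3175 0.0715] yaw_y 61.65 need mm [  0.5  -0.6 -88.5] t 3.25
```

```bash
python3 -m crank '[[[255,0,0,-5,0],[255,0,0,-10,0],[255,0,0,-15,0],[255,0,0,-15,0],[255,0,0,-15,0],[255,0,0,-15,0],[255,0,0,-20,0],[255,0,0,-25,0],[255,0,0,-20,0],[255,0,0,0,0]]]'
python3 - <<'E'
from h import *
go(.533,-.095,.21)
a=snap('wrist','w2')['color'];b=snap('scene','s2')['color']
cv2.imwrite('pics/c3.png',np.hstack([cv2.resize(a,(450,338)),cv2.resize(b[150:300,270:410],(315,338),interpolation=2)]))
E
```

```text
time: 4.25
tool_pos: [0.5238, 0.318, 0.214]
tcp_rot: [0.768, 3.041, 0.006]
contact_force: [0.9, -0.5, -1.4]
opening: 0.0574
grasp_force: 64.0
tcp [0.5238 0.318  0.214 ] yaw_y 61.65 need mm [-204.2 -359.1    3.1] t 4.25
```

View pics/c3.png

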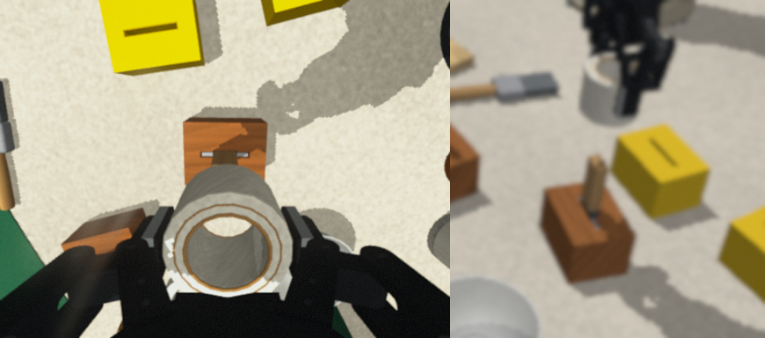

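The roll is off and held upright, and the scraper is still standing in the slot (right view, around (595,190)). Next I carry the roll to the mat.

```bash
python3 -m crank '[[[255,-10,-18,0,0],[255,-20,-36,0,0],[255,-20,-36,0,0],[255,-20,-36,0,0],[255,-20,-36,0,0],[255,-20,-36,0,0],[255,-20,-36,0,0],[255,-20,-36,0,0],[255,-20,-36,0,0],[255,-20,-36,0,0],[255,-14,-17,0,0],[255,0,0,0,0]]]'
python3 -m crank '[[[255,0,0,20,0],[255,0,0,30,0],[255,0,0,30,0],[255,0,0,30,0],[255,0,0,30,0],[255,0,0,20,0],[255,0,0,15,0],[255,0,0,10,0],[255,0,0,0,0],[255,0,0,0,0]]]'
python3 -c "
from h import *
go(.533,-.095,.0145)"
```

```text
time: 5.55
tool_pos: [0.5307, -0.0983, 0.2084]
tcp_rot: [-0.775, -3.042, 0.0]
contact_force: [-0.0, 1.0, -0.5]
opening: 0.0571
grasp_force: 64.2
time: 6.55
tool_pos: [0.5311, -0.0951, 0.0253]
tcp_rot: [-0.768, -3.046, -0.0]
contact_force: [0.2, -0.2, -1.2]
opening: 0.0571
grasp_force: 64.2
tcp [ 0.5311 -0.0951  0.0253] yaw_y 61.68 need mm [-1.6  0.9 10.8] t 6.55
```

```bash
python3 -m crank '[[[255,0,0,5,0],[255,0,0,3,0],[255,0,0,1,0],[255,0,0,0,0],[255,0,0,0,0]]]'; python3 -m crank '[[[255,0,0,1,0],[255,0,0,0,0],[255,0,0,0,0]]]'
```

```text
time: 7.05
tool_pos: [0.5313, -0.0957, 0.0164]
tcp_rot: [0.769, 3.046, 0.0]
contact_force: [0.2, -0.2, -0.8]
opening: 0.0577
grasp_force: 64.2
time: 7.35
tool_pos: [0.5313, -0.0955, 0.0153]
tcp_rot: [0.769, 3.046, 0.0]
contact_force: [-0.2, 0.5, -1.9]
opening: 0.0569
grasp_force: 64.2
```

```bash
python3 -m crank '[[[255,0,0,1,0],[255,0,0,0,0],[255,0,0,0,0]]]'; python3 -m crank '[[[255,0,0,1,0],[255,0,0,0,0],[255,0,0,0,0]]]'
```

```text
time: 7.65
tool_pos: [0.5314, -0.0956, 0.0145]
tcp_rot: [0.769, 3.045, 0.0]
contact_force: [-0.6, 0.0, 2.2]
opening: 0.0572
grasp_force: 64.3
time: 7.95
tool_pos: [0.5314, -0.0956, 0.0145]
tcp_rot: [0.769, 3.045, -0.0]
contact_force: [-3.8, 1.5, 10.0]
opening: 0.0574
grasp_force: 65.2
```

```bash
python3 -m crank '[[[200,0,0,-1,0],[120,0,0,0,0],[60,0,0,0,0],[0,0,0,0,0],[0,0,0,0,0],[0,0,0,0,0],[0,0,0,-10,0],[0,0,0,-20,0],[0,0,0,-40,0],[0,0,0,-45,0],[0,0,0,-45,0],[0,0,0,-40,0]]]'
python3 - <<'E'
from h import *
a=snap('wrist','w3')['color'];b=snap('scene','s3')['color']
cv2.imwrite('pics/c4.png',np.hstack([cv2.resize(a,(450,338)),cv2.resize(b[120:250,140:275],(350,338),interpolation=2)]))
go(.5212,.3173,.214)
E
```

```text
time: 9.15
tool_pos: [0.5313, -0.0955, 0.2176]
tcp_rot: [0.769, 3.044, -0.0]
contact_force: [0.5, -0.7, -0.4]
opening: 0.0856
grasp_force: 0.0
tcp [ 0.5344 -0.0966  0.2215] yaw_y 61.66 need mm [208.2 358.    5.9] t 9.25
```

View pics/c4.png

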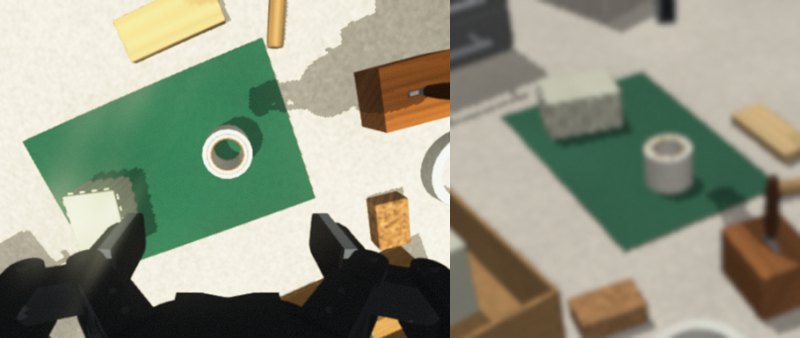

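The roll stands flat on the mat at about (228,152) in the left view. Now I go back to the scraper.

```bash
python3 -m crank '[[[0,10,18,0,0],[0,20,36,0,0],[0,20,36,0,0],[0,20,36,0,0],[0,20,36,0,0],[0,20,36,0,0],[0,20,36,0,0],[0,20,36,0,0],[0,20,36,0,0],[0,20,36,0,0],[0,16,14,0,0],[0,0,0,0,0]]]'
python3 - <<'E'
from h import *
for u in(200,249): print(px('w2',(u+.5)*512/450-.5,(155.5)*384/338-.5,.06))
go(.5212,.3173,.214)
c=snap('wrist','w4');cv2.imwrite('pics/c5.png',cv2.resize(c['color'][100:280,160:380],(792,648),interpolation=2)[:600])
E
```

```text
time: 10.45
tool_pos: [0.5176, 0.3182, 0.2139]
tcp_rot: [-0.763, -3.047, -0.0]
contact_force: [0.6, 0.8, 0.4]
opening: 0.0854
grasp_force: 0.0
[0.50996864 0.29282026 0.06      ]
[0.53551198 0.34000068 0.06      ]
tcp [0.5176 0.3182 0.2139] yaw_y 61.9 need mm [-3.6  0.9 -0.1] t 10.45
```

View pics/c5.png

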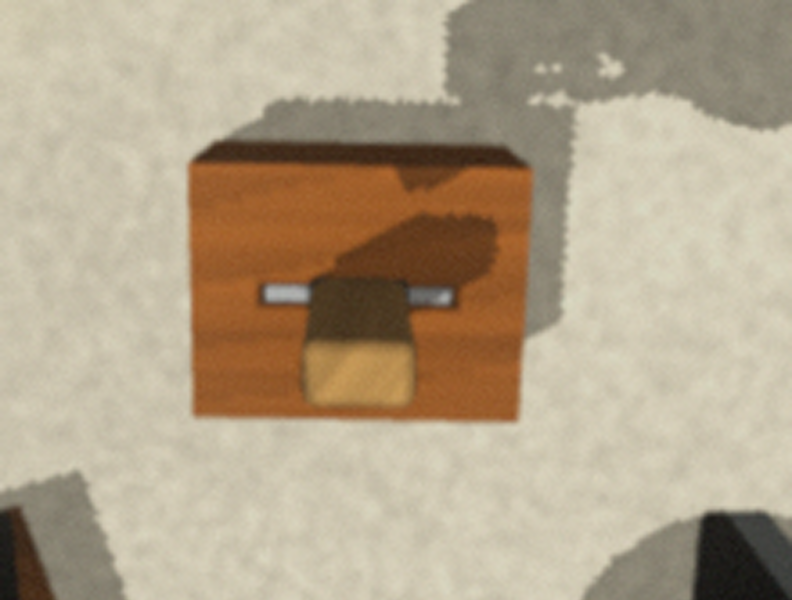

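The handle top is centred at (358,373) in this crop, and the slot runs from (260,293) to (456,297).

```bash
python3 - <<'E'
from h import *
W=lambda u,v,z:px('w4',160+(u+.5)/3.6-.5,100+(v+.5)/3.6-.5,z)
h=W(358.5,373,.132);a=W(260,293,.06);b=W(456,297,.06);print(h,a,b,(a+b)/2,np.linalg.norm(b-a),np.degrees(np.arctan2(*(b-a)[[1,0]])))
p=(h+(a+b)/2)/2
go(p[0],p[1],.085)
E
```

```text
[0.52153014 0.3170615  0.132     ] [0.50900559 0.29392061 0.06      ] [0.5347711  0.33980096 0.06      ] [0.52188835 0.31686078 0.06      ] 0.05262003228042901 60.68228716721872
tcp [0.5181 0.3167 0.214 ] yaw_y 61.81 need mm [ -3.1   2.  128.9] t 10.5
```

```bash
python3 -m crank '[[[0,-3,2,20,1],[0,0,0,30,0],[0,0,0,30,0],[0,0,0,25,0],[0,0,0,15,0],[0,0,0,4,0],[0,0,0,0,0],[0,0,0,0,0]]]'
python3 -c "
from h import *
go(.5217,.317,.09)"
```

```text
time: 11.3
tool_pos: [0.5235, 0.3156, 0.0915]
tcp_rot: [0.797, 3.037, 0.002]
contact_force: [0.0, 0.5, 0.5]
opening: 0.0855
grasp_force: 0.0
tcp [0.5235 0.3156 0.0915] yaw_y 60.6 need mm [2.2 0.4 1.5] t 11.3
```

```bash
python3 -m crank '[[[0,2,0.5,1,0],[100,0,0,0,0],[180,0,0,0,0],[255,0,0,0,0],[255,0,0,0,0],[255,0,0,0,0],[255,0,0,0,0],[255,0,0,0,0],[255,0,0,0,0],[255,0,0,0,0],[255,0,0,0,0]]]'
python3 -c "
from h import *
go(.5217,.317,.09)"
```

```text
time: 12.4
tool_pos: [0.5212, 0.3174, 0.0895]
tcp_rot: [0.796, 3.039, 0.001]
contact_force: [-0.5, -0.6, 3.3]
opening: 0.0232
grasp_force: 58.9
tcp [0.5212 0.3174 0.0895] yaw_y 60.65 need mm [-0.6 -0.1 -0.5] t 12.4
```

```bash
python3 -m crank '[[[255,0,0,-5,0],[255,0,0,-10,0],[255,0,0,-12,0],[255,0,0,-12,0],[255,0,0,-6,0],[255,0,0,0,0],[255,0,0,0,0]]]'
python3 -c "
from h import *
go(.5217,.317,.1355)"
```

```text
time: 13.1
tool_pos: [0.5211, 0.3174, 0.1345]
tcp_rot: [0.796, 3.039, 0.0]
contact_force: [-0.0, -0.3, -2.8]
opening: 0.0234
grasp_force: 58.8
tcp [0.5211 0.3174 0.1345] yaw_y 60.65 need mm [-0.7 -0.  -1. ] t 13.1
```

```bash
python3 -m crank '[[[255,8,0,-0.5,0],[255,9,0,0,0],[255,8.5,0,1.5,0],[255,8,0,2.5,0],[255,0,0,0,0]]]'
python3 -m crank '[[[255,8,0,3,0],[255,7.5,0,4,0],[255,7,0,4.5,0],[255,7,0,5,0],[255,0,0,0,0]]]'
python3 - <<'E'
from h import *
go(.5211,.3174,.1345)
b=snap('scene','s5')['color'];a=snap('wrist','w5')['color']
cv2.imwrite('pics/c6.png',np.hstack([cv2.resize(a,(450,338)),cv2.resize(b[160:290,270:405],(350,338),interpolation=2)]))
E
```

```text
time: 13.6
tool_pos: [0.4923, 0.3334, 0.1307]
tcp_rot: [0.795, 3.037, -0.002]
contact_force: [3.4, -2.9, -1.3]
opening: 0.0232
grasp_force: 60.5
time: 14.1
tool_pos: [0.4657, 0.3484, 0.1144]
tcp_rot: [0.795, 3.039, 0.0]
contact_force: [2.0, -2.3, 2.8]
opening: 0.0233
grasp_force: 61.3
tcp [0.4657 0.3484 0.1144] yaw_y 60.69 need mm [-63.5   0.  -20.1] t 14.1
```

View pics/c6.png

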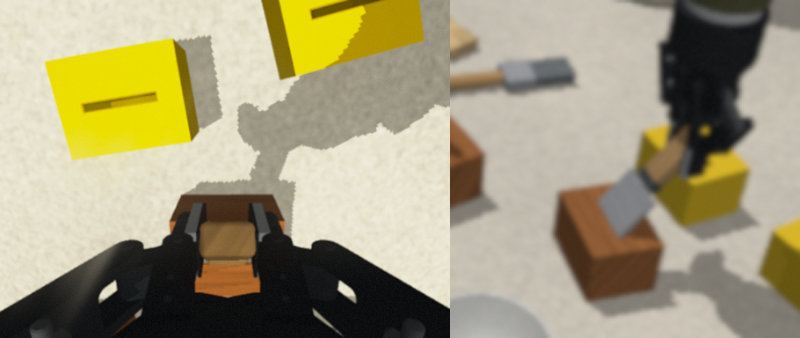

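The blade is pivoting in the slot and the scraper now leans roughly 40°. I'll tip it a little more and then lift it.

```bash
python3 -m crank '[[[255,6,0,5,0],[255,0,0,0,0],[255,0,0,-15,0],[255,0,0,-30,0],[255,0,0,-40,0],[255,0,0,-30,0],[255,0,0,-10,0],[255,0,0,0,0],[255,0,0,0,0]]]'
python3 - <<'E'
from h import *
o=observe();m=R.from_rotvec(o['tcp_rot']).as_matrix()
L=.1;th=np.radians(45);ex=m[:,0]
# edge = grasp - L sin * toolx - L cos z ; keep yaw
e=np.array([.537,-.281,.158]);t=e+L*np.sin(th)*ex+[0,0,L*np.cos(th)-.022];print(t);go(*t)
E
```

```text
time: 15.1
tool_pos: [0.46, 0.3509, 0.2323]
tcp_rot: [-0.795, -3.037, 0.002]
contact_force: [-0.2, -0.6, -2.0]
opening: 0.023
grasp_force: 60.8
[ 0.47536082 -0.24635053  0.20687056]
tcp [0.46   0.3509 0.2323] yaw_y 60.66 need mm [-306.1 -513.1   25.8] t 15.1
```

```bash
python3 -m crank '[[[255,-9,-15,0,0],[255,-20,-33,0,0],[255,-20,-33,0,0],[255,-20,-33,0,0],[255,-20,-33,0,0],[255,-20,-33,0,0],[255,-20,-33,0,0],[255,-20,-33,0,0],[255,-20,-33,0,0],[255,-20,-33,0,0],[255,-20,-33,0,0],[255,-20,-33,0,0]]]'
python3 -m crank '[[[255,-20,-33,0,0],[255,-20,-33,0,0],[255,-20,-33,0,0],[255,-11,-20,0,0],[255,-4,-8,0,0],[255,0,0,0,0],[255,0,0,0,0]]]'
python3 - <<'E'
from h import *
go(.477,-.245,.207)
b=snap('scene','s6')['color'];a=snap('top','t6')['color']
cv2.imwrite('pics/c7.png',np.hstack([cv2.resize(a[150:250,270:390],(408,340),interpolation=2),cv2.resize(b[85:200,130:260],(384,340),interpolation=2)]))
E
```

```text
time: 16.3
tool_pos: [0.4734, -0.0923, 0.2326]
tcp_rot: [-0.796, -3.036, -0.001]
contact_force: [1.4, 0.3, -1.2]
opening: 0.0233
grasp_force: 60.7
time: 17.0
tool_pos: [0.4775, -0.2371, 0.2334]
tcp_rot: [-0.795, -3.037, -0.002]
contact_force: [-0.5, -0.1, -1.3]
opening: 0.023
grasp_force: 60.7
tcp [ 0.4775 -0.2371  0.2334] yaw_y 60.65 need mm [-3.5 -7.2 26.4] t 17.0
```

View pics/c7.png

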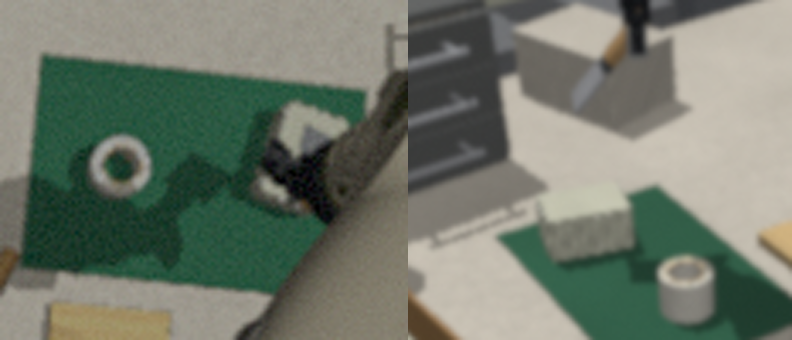

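Both views show the scraper tipped above the casting with the roll standing clear. In the scene crop the blade edge is near (580,105), the blade top near (605,66) and the handle near (628,40). I'll check the tilt numerically against that.

```bash
python3 - <<'E'
from h import *
o=observe();m=R.from_rotvec(o['tcp_rot']).as_matrix();ex,ey=m[:,0],m[:,1]
g=o['tool_pos']+np.array([0,0,.022])
s=340/115
for d in(30,40,45,50,60):
    t=np.radians(d);a=np.sin(t)*ex+np.array([0,0,np.cos(t)])
    P=[g-.1*a, g-.1*a+.025*ey, g-.1*a-.025*ey, g-.052*a+.025*ey,g-.052*a-.025*ey,g-.04*a]
    q=proj('s6',P);print(d,(g-.1*a).round(3),[(round(408+(u-130)*s),round((v-85)*s)) for u,v in q])
E
python3 -m crank '[[[255,-3,-7,8,0],[255,0,0,10,0],[255,0,0,7,0],[255,0,0,0,0],[255,0,0,0,0],[255,0,0,0,0],[255,0,0,0,0]]]'
```

```text
30 [ 0.522 -0.261  0.169] [(592, 109), (594, 119), (590, 99), (613, 81), (608, 62), (616, 62)]
40 [ 0.534 -0.268  0.179] [(577, 102), (579, 112), (575, 92), (606, 77), (601, 58), (610, 58)]
45 [ 0.54  -0.271  0.185] [(571, 97), (572, 107), (569, 87), (602, 74), (598, 55), (607, 56)]
50 [ 0.545 -0.274  0.192] [(564, 92), (566, 102), (563, 82), (599, 72), (595, 53), (605, 54)]
60 [ 0.554 -0.279  0.206] [(553, 80), (555, 90), (552, 70), (593, 65), (589, 46), (601, 49)]
time: 17.8
tool_pos: [0.4778, -0.2458, 0.2097]
tcp_rot: [0.796, 3.038, -0.0]
contact_force: [0.5, -0.2, -2.1]
opening: 0.0238
grasp_force: 60.7
```

```bash
python3 -c "
from workcell import *
print(sign_off())"
```

```text
the job is handed in; nothing more can be done
None
```

I handed the job in at about 18 s: the roll is flat on the mat and let go, and the scraper is held still about 40° from upright (within the 30–60° allowed), edge level, roughly 10 cm above the middle of the casting; the verdict was not shown to me.

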